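Carry on the stepped pile of cheese draining trays

ROBOT

A 6-joint arm with a two-finger parallel gripper is mounted at the origin on the work surface. World frame = base frame: x ahead of the robot, y to its left, z up, the work surface at z = 0. Lengths are in m, angles in rad, forces in N, time in s.
With the tool pointing down it reaches from about 0.25 to 0.775 m from the base axis. Payload 4 kg.
Tool frame: the origin (TCP) lies between the finger pads; the fingertips stand 14 mm ahead of it and the grasp point (between the pads) lies 5 mm behind it; z points along the fingers, y is the direction in which the jaws open and shut (so a half turn about z gives the same grasp; the last joint's range is limited). The gripper opens to 94 mm and grips with 3 to 60 N. Pads are 16 mm wide; open, the fingers measure 119 mm over their backs; the gripper's body (75 mm by 177 mm) begins 78 mm behind the grasp point.
Start: joints at [-1.225, 0.087, 1.371, -0, 1.684, -0.103], TCP at [0.239, -0.496, 0.22] pointing down, gripper open.
Joint ranges: [-3.1, 3.1], [-0.76, 2.03], [0.27, 2.55], [-1.08, 4.22], [0.17, 2.65], [-2.57, 2.57]. Speed limits (rad/s): [2.79, 2.79, 3.14, 3.14, 3.14, 3.14].

INTERFACE

Orientations are given as [roll, pitch, yaw] about the fixed x, y, z axes, in that order (R = Rz(yaw) Ry(pitch) Rx(roll)).
In Python, from bench import robot, cams, spotter gives the robot as it stands.
- The arm moves only by the shell command python3 -m inch 'ROWS'. ROWS is JSON, a list of rows, each an object of numbers: "grip": the opening, from 0 (shut) to 1 (fully open); "dx", "dy", "dz": the shift along the tool's x, y, z in units of 25 mm (1.0 is 25 mm); "rx", "ry", "rz": the turn, a rotation vector about the tool's x, y, z in units of 5 degrees (1.0 is 5 degrees). A call has 1 to 12 rows; each row shifts and turns the pose as measured when the row begins, along the tool's axes as they then stand; what a row does not reach is not made up. A row lasts 1/8 s, in which the tool goes at most 62.5 mm and 10.7 degrees, less where a joint would pass 70% of its speed; a pose out of reach is approached as far as the arm can. A call is refused whole if a number of a shift passes 1 or a number of a turn 1, either way. A call with a gripper value outside its range is refused whole. The fingers move at their own pace and stop on an object; the grip force is fixed at half the most. Time passes only in rows, so rows that do not move let the fingers close. It gives the time, the measured TCP pose, the force and the opening at its end, in the units of the state.
- robot.get_obs(): the state, without advancing time (a new reading comes with each control period).
- cams.snapshot(name): name is "scene" or "top" or "wrist"; returns a dict with "frame" (400x640x3 uint8, red, green, blue), "intrinsics" (3x3 intrinsics, pixels), "eye" and "orientation" of the camera in the world. Camera axes: x right, y up, looking along -z (the intrinsics and any distortion apply to the point x, -y, -z); pixel columns grow to the right and rows downward; lengths in m; the calibration is good to about 2 mm. A picture is of the moment at which its call begins. There is no depth.
- robot.close_job(): hands the job in, once; it reports no verdict.
Trained networks look in a picture, given as the dict that the camera call returned (one of the last four; its "shot" number tells which), for a name from the list of things; names that differ only in an ending like _2 or _b are one class to them, and where a whole thing is asked for, a point or a joint stands for the part that bears it (a point fixed in the world has none). Each returns a list of dicts, best first, with "score" (0 to 1); they miss things now and then, are a little off and sometimes report something else, mostly with a low value. They report only what shows in the picture. A call takes as long as a camera call.
- spotter.regions_of(picture, query): "pixels" (400x640 bool, what is visible of it) and "extent" ([left, top, right, bottom] in pixels, round what is visible of it).
- spotter.place_of(picture, query): "pixel" ([column, row] in pixels: a listed point, or the origin of a listed thing).
The state is a dict: "time": time; "joint_positions": joint angles; "qvel": joint speeds; "joint_torque": joint torques, N m; "tool_pos": TCP position; "ee_rot": TCP orientation; "wrist_force": force on the tool from outside, world axes, zero at the start; "wrist_torque": the same for the moment, N m; "width": finger opening in m.
Only numpy, scipy, OpenCV 4.12 (cv2) and the standard library are available. Lean on these libraries where they do the work, as an engineer would, in place of code of your own. Each camera call takes 0.05 s, during which the arm holds its last target.

TASK

The draining trays on the stand are piled in steps, each one slid along until its feet stop against the end wall of the tray below, to the opposite side from the one before, so that air gets in; but the top tray with the blue mat was left about in the middle. Slide that top tray fully along to its proper side first, then set the spare tray with the green mat gently on top of it and slide it fully to the opposite side again, so that the steps alternate all the way up. Keep the trays level, do not drag the top tray back off its stop, and leave everything else on the table where it is.

Things in the scene. Friction and masses are not known exactly. Their poses are not given: they have to be found in the camera images.
- stand: Fixed low steel draining stand under the pile, 200 by 320 mm, 34 mm high at its rim, deck 20 mm above the table. Origin under its centre on the table; y along its long side, the long way of the piled trays (within 1 degree).
- bottom_tray: Lowest tray of the pile, blue mat, clipped down, fixed. All trays are alike: white, 150 mm (x) by 220 mm (y, the long way), 62 mm from the soles of four feet (10 mm deep) to the rim; floor 10 to 14 mm up, walls 5 mm, four filled moulds fixed inside (58 mm wide, tops 47 mm up). Origin: centre of the tray, level with its soles, 20 mm above the table.
- second_tray: Second tray of the pile, blue mat, clipped down, fixed. Origin at its centre, level with its soles, 72 mm above the table, and 28 mm to +y or to -y of bottom_tray along their common y (which side differs). The top tray belongs on the other side: 28 mm the opposite way from second_tray, straight above bottom_tray.
- top_tray_mid (a point): Centre of the loose top tray (blue mat, about 0.55 kg), 31 mm above its soles; y is its long way, z up. A tray set on another sits 52 mm higher, its floor on the rim and its feet 10 mm down inside the walls: 6 mm of play either way in x; in y it slides 28 mm either way from the middle, with a few newtons, until its feet meet the end wall below. It starts within 10 mm of the middle.
- top_tray_end_l (a point): Middle of the outer face of the top tray's end wall at its +y end, 110 mm from its centre, 36 mm above its soles. The wall is plain from 10 to 62 mm above the soles and 140 mm wide, and can be pushed from outside. Axes as top_tray_mid.
- top_tray_end_r (a point): The same at the top tray's -y end.
- spare_tray_mid (a point): Centre of the loose spare tray (green mat, about 0.55 kg), 31 mm above its soles; y its long way, z up. Same shape as the others, with the same plain end walls. It stands on the table left or right of the pile, turned up to 30 degrees. In the end: 52 mm above top_tray_mid and 28 mm along the pile's y, to the side of second_tray's step. Pushed on against its stop it drags the top tray along.
- spare_tray_bar (a point): Grip place on the spare tray, 45 mm above its soles at its centre: a straight bar (divider) 10 mm thick crosses the tray along its x, from the floor to 56 mm above the soles. One finger goes to each side (closing along the tray's y); open them no more than about 50 mm, as the moulds stand from about 50 mm away. Axes as spare_tray_mid.
- mould_block: Bystander: loose block of six empty white moulds, 123 by 185 mm, 50 mm high, on the other side of the pile from the spare tray. Origin under its centre.
- jug: Bystander: steel jug, 96 mm wide, 125 mm high, beyond the pile. Origin under its centre.
- rennet: Bystander: amber bottle, 60 mm wide, 150 mm high, beyond the pile. Origin under its centre.
- ladle: Bystander: steel ladle lying on the table, 220 mm long, beyond the pile on the right. Origin under its middle.
- loose_mould: Bystander: single empty white mould, 62 mm wide, 50 mm high, beyond the pile on the left. Origin under its centre.
- turning_board: Bystander: white board 120 by 170 mm, 12 mm thick, lying beyond the pile. Origin under its centre.

How it is judged:
By the outcome, as a careful person would: the job done as asked, in the order asked, and still so for the second after the job is handed in, with the robot touching nothing.
It also fails if it takes over 72 s, if anything falls off the work surface, if the arm or the gripper's body presses on something with over 40 N, if the wrist force passes 120 N, or if a joint passes its speed limit or range.

## Working session

There is one attempt and no reset: what is moved stays moved. The work goes in short steps, Python scripts to look and compute and a shell command to move; the robot and the scene stay as the last step left them, time stands still between calls to the robot, and variables do not carry over. Pictures are saved under pics/ and viewed, and the job is handed in when it is done.

```bash
ls; mkdir -p pics; cat > h.py <<'E'
from bench import robot,cams,spotter
import numpy as np,cv2
from scipy.spatial.transform import Rotation as R
def save(p,n): cv2.imwrite('pics/'+n,p['frame'][:,:,::-1])
def rot(p):
    o=np.array(p['orientation'],float)
    if o.shape==(3,3): return o
    if o.size==3: return R.from_euler('xyz',o).as_matrix()
    raise Exception(o)
def ray(p,px):
    K=np.array(p['intrinsics']); u=np.linalg.solve(K,[px[0],px[1],1]); 
    return np.array(p['eye']),rot(p)@np.array([u[0],-u[1],-u[2]])
def atz(p,px,z):
    e,d=ray(p,px); return e+d*(z-e[2])/d[2]
def proj(p,X):
    c=rot(p).T@(np.array(X)-p['eye']); q=np.array(p['intrinsics'])@[c[0],-c[1],-c[2]]; return q[:2]/q[2]
def tri(rs):
    A=np.zeros((3,3));b=np.zeros(3)
    for e,d in rs:
        d=d/np.linalg.norm(d);P=np.eye(3)-np.outer(d,d);A+=P;b+=P@e
    return np.linalg.solve(A,b)
E
python3 - <<'E'
from h import *
s=robot.get_obs();print(s)
for n in['scene','top','wrist']:
    p=cams.snapshot(n);save(p,n+'0.png');print(n,{k:(v if k!='frame' else 0) for k,v in p.items()})
    if n!='wrist':
      for q in['stand','bottom_tray','second_tray','top_tray_mid','top_tray_end_l','top_tray_end_r','spare_tray_mid','spare_tray_bar']:
        for r in spotter.place_of(p,q)[:2]: print(q,np.round(r['pixel'],1),round(r['score'],2))
E
```

```text
pics
{'time': 0.0, 'joint_positions': array([-1.22509148e+00,  8.79488894e-02,  1.37226730e+00, -3.21139651e-05,
        1.68361846e+00, -1.03042307e-01]), 'qvel': array([-7.02967185e-04, -1.12083341e-03, -1.42763715e-03,  3.96092440e-04,
        6.38817981e-04, -8.41504616e-05]), 'joint_torque': array([ 5.96194732e-04, -3.40174198e+01, -3.02434158e+01,  7.17029767e-02,
        3.28429160e-02, -1.71372676e-04]), 'tool_pos': array([ 0.23844294, -0.49503244,  0.21830089]), 'ee_rot': array([-3.13935927e+00, -1.98862598e-04,  4.48743353e-01]), 'wrist_force': array([-0.31205319, -0.19167123,  0.31267448]), 'wrist_torque': array([ 0.03308421,  0.01404579, -0.03315931]), 'width': 0.09396902525289658}
scene {'frame': 0, 'intrinsics': array([[451.81279594,   0.        , 319.85305688],
       [  0.        , 451.81279594, 200.41169743],
       [  0.        ,   0.        ,   1.        ]]), 'eye': array([ 1.44664696, -0.00369917,  0.88178587]), 'orientation': array([ 0.83898054, -0.01850038,  1.60382946]), 'shot': 1}
stand [342.5 222.8] 0.6
stand [381.7 282.6] 0.33
bottom_tray [336.9 217.7] 0.81

[... 476 characters left out ...]
  ]]), 'eye': array([ 0.41634411, -0.02323509,  1.25429887]), 'orientation': array([ 0.16067722,  0.01608931, -1.54988115]), 'shot': 2}
top_tray_mid [299.1 210.1] 0.62
top_tray_end_l [338.6 210.5] 0.93
top_tray_end_l [258.7 213.6] 0.65
top_tray_end_r [338.6 210.5] 0.93
top_tray_end_r [258.7 213.6] 0.65
spare_tray_mid [203.5 233.5] 0.61
spare_tray_bar [202.3 233.5] 0.87
wrist {'frame': 0, 'intrinsics': array([[279.26609841,   0.        , 322.23767051],
       [  0.        , 279.26609841, 196.31949138],
       [  0.        ,   0.        ,   1.        ]]), 'eye': array([ 0.30564911, -0.4613218 ,  0.3841516 ]), 'orientation': array([-2.64227655e-01,  7.30248088e-04, -1.12314741e+00]), 'shot': 3}
```

View pics/scene0.png

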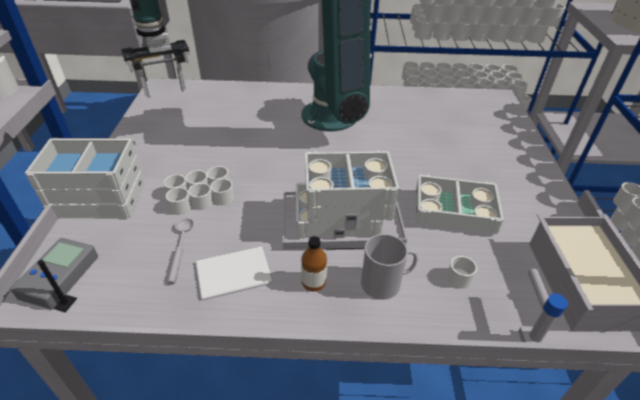

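View pics/top0.png

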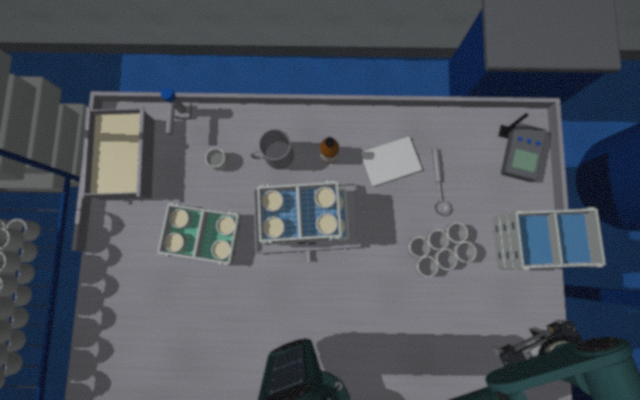

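```bash
python3 - <<'E'
from h import *
a=cams.snapshot('scene');b=cams.snapshot('top')
print('bottom',atz(a,[336.9,217.7],.02),'second',atz(a,[352.9,202.4],.072),'stand',atz(a,[342.5,222.8],0))
for n,u,v,z in[('mid',[351.7,180.5],[299.1,210.1],.155),('A',[304.5,177.5],[258.7,213.6],.16),('B',[393.3,178.3],[338.6,210.5],.16),('A2',[304.5,177.5],[338.6,210.5],.16),('B2',[393.3,178.3],[258.7,213.6],.16),('spare',[455.6,203.3],[203.5,233.5],.031),('bar',[461,197.5],[202.3,233.5],.045)]:
    t=tri([ray(a,u),ray(b,v)]);print(n,t.round(4),atz(a,u,z).round(4),atz(b,v,z).round(4), proj(a,t)-u)
E
```

```text
bottom [0.55538494 0.0295623  0.02      ] second [0.54813233 0.0700635  0.072     ] stand [5.54202568e-01 4.59585065e-02 1.11022302e-16]
mid [0.5619 0.0581 0.1585] [0.5574 0.0612 0.155 ] [0.5623 0.0555 0.155 ] [-1.11351774  0.01461641]
A [0.5632 0.0504 0.1964] [ 0.5582 -0.0586  0.16  ] [0.5497 0.1671 0.16  ] [43.97612101 -8.67051735]
B [0.5775 0.0521 0.1996] [0.5489 0.1668 0.16  ] [ 0.5626 -0.0544  0.16  ] [-43.97471063  -6.85212548]
A2 [ 0.5622 -0.0563  0.1632] [ 0.5582 -0.0586  0.16  ] [ 0.5626 -0.0544  0.16  ] [0.80813443 0.03147108]
B2 [0.5496 0.1668 0.1607] [0.5489 0.1668 0.16  ] [0.5497 0.1671 0.16  ] [ 0.08000207 -0.00586972]
spare [0.5002 0.3577 0.0387] [0.4909 0.3638 0.031 ] [0.5004 0.3575 0.031 ] [-0.94459171  0.11359292]
bar [0.4996 0.3617 0.059 ] [0.4813 0.3777 0.045 ] [0.4994 0.3568 0.045 ] [-3.35397661  0.39218274]
```

```bash
python3 - <<'E'
from h import *
a=cams.snapshot('scene');b=cams.snapshot('top')
cv2.imwrite('pics/z1.png',cv2.resize(a['frame'][130:260,260:420,::-1],None,fx=5,fy=4.6,interpolation=cv2.INTER_CUBIC)[:600])
cv2.imwrite('pics/z2.png',cv2.resize(b['frame'][160:280,150:370,::-1],None,fx=3.6,fy=3.6,interpolation=cv2.INTER_CUBIC))
E
```

```text
(no output)
```

View pics/z1.png

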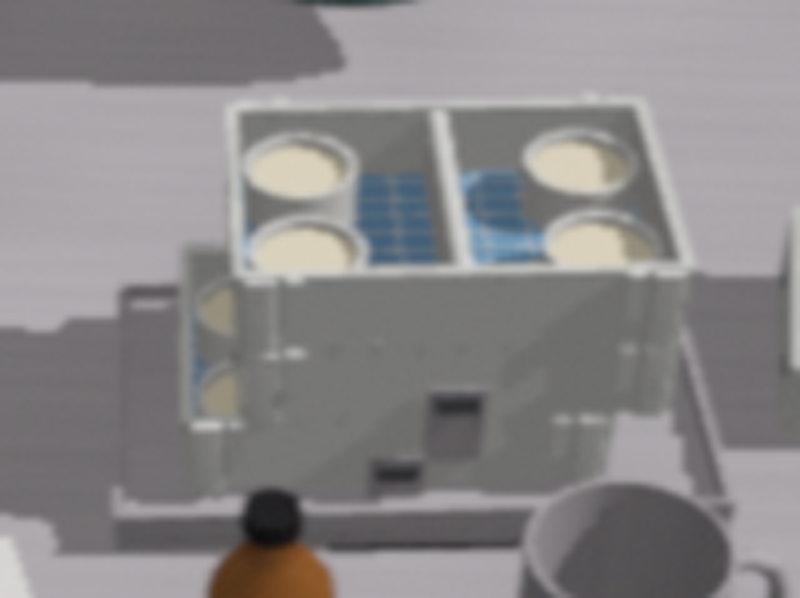

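View pics/z2.png

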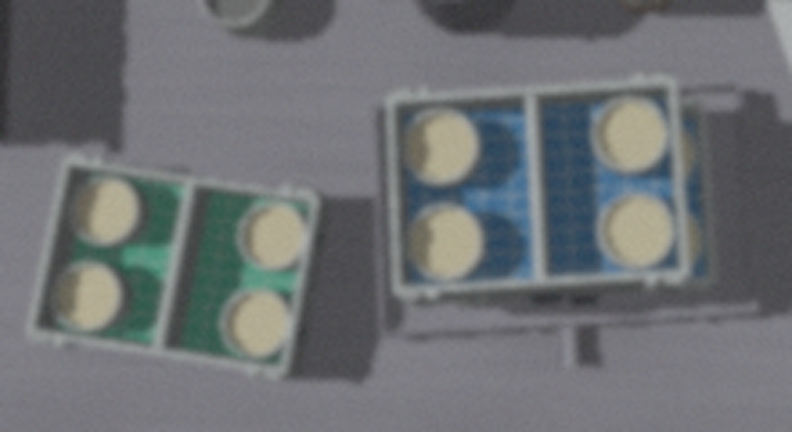

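```bash
cat >> h.py <<'E'
from scipy.optimize import least_squares
# rim corner order: (-x,+y),(+x,+y),(+x,-y),(-x,-y) in tray axes
C=np.array([[-.075,.11],[.075,.11],[.075,-.11],[-.075,-.11]])
def fit(p,px,z,x0):
    def f(v):
        c,s=np.cos(v[2]),np.sin(v[2]);X=C@np.array([[c,s],[-s,c]])+v[:2]
        return np.concatenate([proj(p,[*x,z]) for x in X])-np.ravel(px)
    r=least_squares(f,x0);return r.x,r.fun.round(1)
E
python3 - <<'E'
from h import *
b=cams.snapshot('top');a=cams.snapshot('scene')
off=np.array([150,160])
# top image: up=+x, left=+y
top=np.array([[402,291],[390,95],[673,81],[686,279]])/3.6+off
sp=np.array([[34,336],[68,164],[317,195],[284,371]])/3.6+off
print(fit(b,top,.186,[.55,.05,0]));print(fit(b,sp,.062,[.5,.36,0]))
o2=np.array([260,130]);sc=np.array([5,4.6])
topA=np.array([[645,102],[690,268],[235,275],[230,107]])/sc+o2
print(fit(a,topA,.186,[.55,.05,0]))
E
```

```text
(array([0.55442812, 0.05257815, 0.07358726]), array([-2.1,  0.6, -0.3,  0.2,  1.3, -0.4,  1.1, -0.5]))
(array([ 0.49731164,  0.36216755, -0.11494731]), array([-1.4,  0.4, -1. , -1.1,  0.8, -0.1,  1.5,  0.7]))
(array([0.55363119, 0.05513444, 0.07441483]), array([ 0.1, -0.4,  0.8,  0.5, -0.4,  0.2, -0.5, -0.7]))
```

```bash
python3 -m inch '[{"grip":1,"rz":-1,"dz":-0.2},{"grip":1,"rz":-1,"dz":-0.2},{"grip":1,"rz":-1,"dz":-0.2},{"grip":1,"rz":-1,"dz":-0.2},{"grip":1,"rz":-1,"dz":-0.2},{"grip":1,"rz":-1,"dz":-0.2},{"grip":1,"rz":-1,"dz":-0.2},{"grip":1,"rz":-1,"dz":-0.2},{"grip":1,"rz":-1,"dz":-0.2},{"grip":1,"rz":-1,"dz":-0.2},{"grip":1,"rz":-1},{"grip":1,"rz":-1}]'
```

```text
invalid input at $[0]: expected keys grip, dx, dy, dz, rx, ry, rz
```

```bash
python3 -m inch '[{"grip":1,"dx":0,"dy":0,"dz":-0.2,"rx":0,"ry":0,"rz":-1},{"grip":1,"dx":0,"dy":0,"dz":-0.2,"rx":0,"ry":0,"rz":-1},{"grip":1,"dx":0,"dy":0,"dz":-0.2,"rx":0,"ry":0,"rz":-1},{"grip":1,"dx":0,"dy":0,"dz":-0.2,"rx":0,"ry":0,"rz":-1},{"grip":1,"dx":0,"dy":0,"dz":-0.2,"rx":0,"ry":0,"rz":-1},{"grip":1,"dx":0,"dy":0,"dz":-0.2,"rx":0,"ry":0,"rz":-1},{"grip":1,"dx":0,"dy":0,"dz":-0.2,"rx":0,"ry":0,"rz":-1},{"grip":1,"dx":0,"dy":0,"dz":-0.2,"rx":0,"ry":0,"rz":-1},{"grip":1,"dx":0,"dy":0,"dz":-0.2,"rx":0,"ry":0,"rz":-1},{"grip":1,"dx":0,"dy":0,"dz":-0.2,"rx":0,"ry":0,"rz":-1},{"grip":1,"dx":0,"dy":0,"dz":0,"rx":0,"ry":0,"rz":-1},{"grip":1,"dx":0,"dy":0,"dz":0,"rx":0,"ry":0,"rz":-1}]'
```

```text
time: 2.75
tool_pos: [0.2386, -0.4955, 0.2711]
ee_rot: [3.142, -0.0, 1.531]
wrist_force: [-0.4, 0.4, 0.4]
width: 0.094
```

```bash
python3 -m inch '[{"grip":1,"dx":0,"dy":0.5,"dz":0,"rx":0,"ry":0,"rz":-0.65},{"grip":1,"dx":0.5,"dy":0.5,"dz":0,"rx":0,"ry":0,"rz":-0.65},{"grip":1,"dx":1,"dy":0.6,"dz":0,"rx":0,"ry":0,"rz":0},{"grip":1,"dx":1,"dy":0.6,"dz":0,"rx":0,"ry":0,"rz":0},{"grip":1,"dx":1,"dy":0.6,"dz":0,"rx":0,"ry":0,"rz":0},{"grip":1,"dx":1,"dy":0.6,"dz":0,"rx":0,"ry":0,"rz":0},{"grip":1,"dx":1,"dy":0.6,"dz":0,"rx":0,"ry":0,"rz":0},{"grip":1,"dx":1,"dy":0.6,"dz":0,"rx":0,"ry":0,"rz":0},{"grip":1,"dx":1,"dy":0.6,"dz":0,"rx":0,"ry":0,"rz":0},{"grip":1,"dx":1,"dy":0.6,"dz":0,"rx":0,"ry":0,"rz":0},{"grip":1,"dx":1,"dy":0.6,"dz":0,"rx":0,"ry":0,"rz":0},{"grip":1,"dx":1,"dy":0.6,"dz":0,"rx":0,"ry":0,"rz":0}]'
python3 -m inch '[{"grip":1,"dx":1,"dy":0.5,"dz":0,"rx":0,"ry":0,"rz":0},{"grip":1,"dx":1,"dy":0.5,"dz":0,"rx":0,"ry":0,"rz":0},{"grip":1,"dx":1,"dy":0.5,"dz":0,"rx":0,"ry":0,"rz":0},{"grip":1,"dx":1,"dy":0.5,"dz":0,"rx":0,"ry":0,"rz":0},{"grip":1,"dx":1,"dy":0.5,"dz":0,"rx":0,"ry":0,"rz":0},{"grip":1,"dx":1,"dy":0.5,"dz":0,"rx":0,"ry":0,"rz":0},{"grip":1,"dx":1,"dy":0.5,"dz":0,"rx":0,"ry":0,"rz":0},{"grip":1,"dx":1,"dy":0.5,"dz":0,"rx":0,"ry":0,"rz":0},{"grip":1,"dx":1,"dy":0.5,"dz":0,"rx":0,"ry":0,"rz":0},{"grip":1,"dx":1,"dy":0.5,"dz":0,"rx":0,"ry":0,"rz":0},{"grip":1,"dx":1,"dy":0.5,"dz":0,"rx":0,"ry":0,"rz":0},{"grip":1,"dx":1,"dy":0.5,"dz":0,"rx":0,"ry":0,"rz":0}]'
```

```text
time: 4.25
tool_pos: [0.3966, -0.2055, 0.272]
ee_rot: [3.14, -0.002, 1.66]
wrist_force: [-0.5, -0.2, -0.2]
width: 0.0941
time: 5.75
tool_pos: [0.5136, 0.1278, 0.2751]
ee_rot: [3.137, -0.002, 1.679]
wrist_force: [-0.3, 0.2, 0.2]
width: 0.0939
```

```bash
python3 -m inch '[{"grip":1,"dx":0.9,"dy":0.4,"dz":0.1,"rx":0,"ry":0,"rz":0.2},{"grip":1,"dx":0.9,"dy":0.4,"dz":0,"rx":0,"ry":0,"rz":0.2},{"grip":1,"dx":0.9,"dy":0.4,"dz":0,"rx":0,"ry":0,"rz":0},{"grip":1,"dx":0.6,"dy":0.2,"dz":0.5,"rx":0,"ry":0,"rz":0},{"grip":1,"dx":0,"dy":0,"dz":0,"rx":0,"ry":0,"rz":0}]'
python3 - <<'E'
from h import *
b=cams.snapshot('top');save(b,'t1.png');a=cams.snapshot('scene')
print(robot.get_obs()['tool_pos'],robot.get_obs()['ee_rot'],robot.get_obs()['wrist_force'])
cv2.imwrite('pics/t1z.png',cv2.resize(b['frame'][150:290,180:380,::-1],None,fx=3.9,fy=3.9,interpolation=cv2.INTER_CUBIC))
E
```

```text
time: 6.38
tool_pos: [0.5383, 0.2201, 0.2593]
ee_rot: [3.139, -0.002, 1.652]
wrist_force: [-0.0, -0.3, -0.5]
width: 0.0938
[0.53896915 0.2190578  0.26109737] [ 3.13625852e+00 -2.42951482e-03  1.65022637e+00] [-0.5146025   0.4663756   0.83864233]
```

View pics/t1z.png

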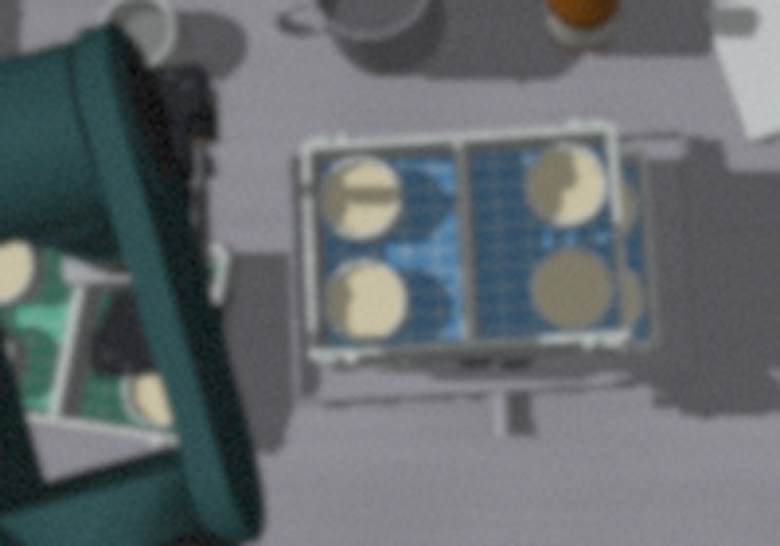

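```bash
python3 -m inch '[{"grip":1,"dx":0,"dy":0.1,"dz":1,"rx":0,"ry":0,"rz":0.05},{"grip":1,"dx":0,"dy":0.1,"dz":1,"rx":0,"ry":0,"rz":0},{"grip":1,"dx":0,"dy":0,"dz":1,"rx":0,"ry":0,"rz":0},{"grip":1,"dx":0,"dy":0,"dz":0.9,"rx":0,"ry":0,"rz":0},{"grip":1,"dx":-0.6,"dy":0,"dz":0,"rx":0,"ry":0,"rz":0},{"grip":1,"dx":-0.4,"dy":0,"dz":0,"rx":0,"ry":0,"rz":0},{"grip":1,"dx":-0.2,"dy":0,"dz":0,"rx":0,"ry":0,"rz":0}]'
python3 - <<'E'
from h import *
b=cams.snapshot('scene');save(b,'t2.png')
print(robot.get_obs()['tool_pos'],robot.get_obs()['ee_rot'],robot.get_obs()['wrist_force'])
E
```

```text
time: 7.35
tool_pos: [0.5486, 0.1823, 0.1677]
ee_rot: [3.126, -0.002, 1.639]
wrist_force: [-1.0, 0.1, 0.8]
width: 0.0937
[0.54885054 0.1818767  0.16800755] [ 3.12549411e+00 -1.12745296e-03  1.63882728e+00] [0.17949291 0.41414208 0.82186044]
```

View pics/t2.png

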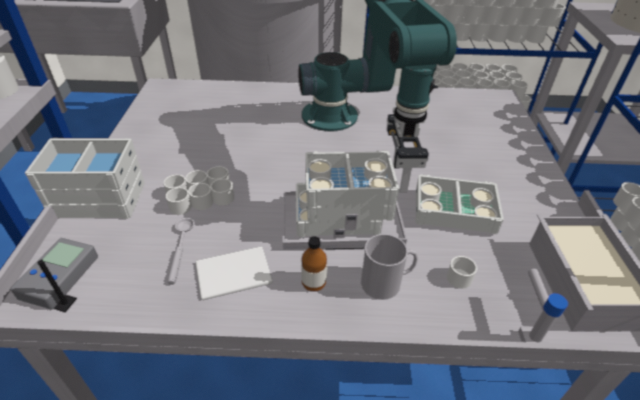

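```bash
python3 -m inch '[{"grip":1,"dx":-0.2,"dy":0,"dz":0.1,"rx":0,"ry":0,"rz":0},{"grip":1,"dx":-0.2,"dy":0,"dz":0,"rx":0,"ry":0,"rz":0},{"grip":1,"dx":-0.2,"dy":0,"dz":0,"rx":0,"ry":0,"rz":0},{"grip":1,"dx":-0.15,"dy":0,"dz":0,"rx":0,"ry":0,"rz":0}]';python3 -m inch '[{"grip":1,"dx":-0.15,"dy":0,"dz":0,"rx":0,"ry":0,"rz":0},{"grip":1,"dx":-0.15,"dy":0,"dz":0,"rx":0,"ry":0,"rz":0}]'
```

```text
time: 7.9
tool_pos: [0.5507, 0.1643, 0.1668]
ee_rot: [3.123, -0.006, 1.64]
wrist_force: [0.1, 2.4, 0.6]
width: 0.0939
time: 8.15
tool_pos: [0.5512, 0.157, 0.1668]
ee_rot: [3.123, -0.007, 1.641]
wrist_force: [-0.5, 2.3, -0.8]
width: 0.094
```

```bash
python3 -m inch '[{"grip":1,"dx":-0.15,"dy":0,"dz":0,"rx":0,"ry":0,"rz":0},{"grip":1,"dx":-0.15,"dy":0,"dz":0,"rx":0,"ry":0,"rz":0}]';python3 -m inch '[{"grip":1,"dx":-0.15,"dy":0,"dz":0,"rx":0,"ry":0,"rz":0}]';python3 -m inch '[{"grip":1,"dx":-0.1,"dy":0,"dz":0,"rx":0,"ry":0,"rz":0}]';python3 -m inch '[{"grip":1,"dx":-0.1,"dy":0,"dz":0,"rx":0,"ry":0,"rz":0}]'
```

```text
time: 8.4
tool_pos: [0.5517, 0.1492, 0.1668]
ee_rot: [3.123, -0.007, 1.641]
wrist_force: [0.5, 2.5, 0.2]
width: 0.0939
time: 8.52
tool_pos: [0.5513, 0.148, 0.167]
ee_rot: [3.123, -0.013, 1.643]
wrist_force: [-2.7, 13.1, 1.4]
width: 0.0943
time: 8.65
tool_pos: [0.5508, 0.148, 0.1671]
ee_rot: [3.124, -0.019, 1.645]
wrist_force: [-1.6, 9.0, 0.6]
width: 0.0941
time: 8.78
tool_pos: [0.5504, 0.148, 0.1672]
ee_rot: [3.125, -0.024, 1.648]
wrist_force: [-1.3, 8.4, -0.4]
width: 0.094
```

```bash
python3 - <<'E'
from h import *
b=cams.snapshot('scene')
cv2.imwrite('pics/t3.png',cv2.resize(b['frame'][130:260,260:420,::-1],None,fx=5,fy=4.6,interpolation=cv2.INTER_CUBIC))
E
```

```text
(no output)
```

View pics/t3.png

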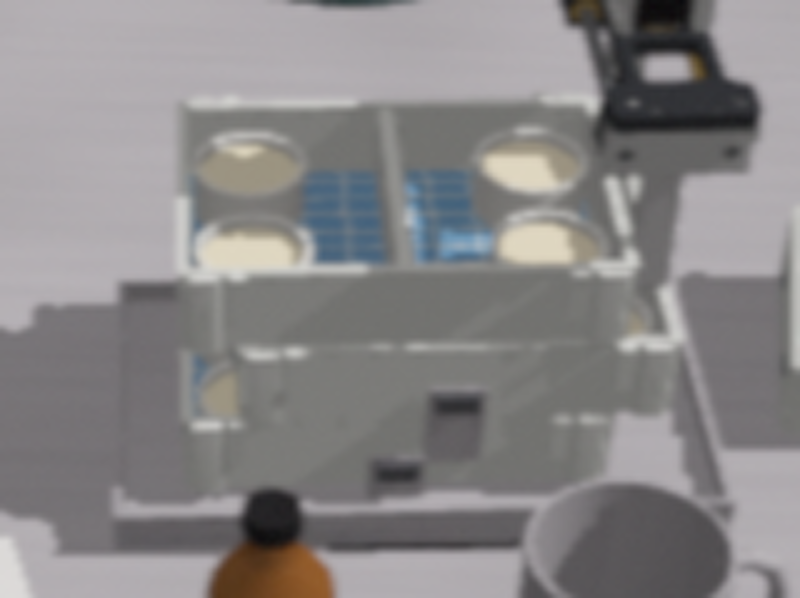

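```bash
cat >> h.py <<'E'
def need(pos,yaw):
    s=robot.get_obs();Rc=R.from_euler('xyz',s['ee_rot']);Rt=R.from_euler('xyz',[np.pi,0,yaw])
    print('d',(Rc.inv().apply(np.array(pos)-s['tool_pos'])/.025).round(2),'r',(np.degrees((Rc.inv()*Rt).as_rotvec())/5).round(2), s['tool_pos'].round(4),s['ee_rot'].round(3),s['wrist_force'].round(1),round(s['width'],4),s['time'],s['joint_positions'].round(2))
E
python3 -m inch '[{"grip":1,"dx":0.5,"dy":0,"dz":0,"rx":0,"ry":0.2,"rz":0},{"grip":1,"dx":1,"dy":0,"dz":0,"rx":0,"ry":0.1,"rz":0},{"grip":1,"dx":0.5,"dy":0,"dz":-1,"rx":0,"ry":0,"rz":0},{"grip":1,"dx":0,"dy":0,"dz":-1,"rx":0,"ry":0,"rz":0},{"grip":1,"dx":0,"dy":0,"dz":-1,"rx":0,"ry":0,"rz":0},{"grip":1,"dx":0,"dy":0,"dz":0,"rx":0,"ry":0,"rz":0}]'
python3 - <<'E'
from h import *
a=cams.snapshot('scene');b=cams.snapshot('top')
cv2.imwrite('pics/t4.png',cv2.resize(a['frame'][130:230,290:510,::-1],None,fx=3.6,fy=3.6,interpolation=cv2.INTER_CUBIC))
cv2.imwrite('pics/t5.png',cv2.resize(b['frame'][150:290,200:400,::-1],None,fx=4,fy=4,interpolation=cv2.INTER_CUBIC))
need([.497,.362,.26],-.115+np.pi)
need([.497,.362,.26],-.115)
E
```

```text
time: 9.57
tool_pos: [0.5458, 0.1915, 0.2449]
ee_rot: [3.126, -0.042, 1.644]
wrist_force: [0.1, -0.6, 0.5]
width: 0.0942
d [ 6.97 -1.4  -0.46] r [  0.42  -0.32 -15.84] [0.5446 0.1914 0.2417] [ 3.132 -0.042  1.644] [-0.7  0.4  0.4] 0.0939 9.675 [0.22 0.13 1.28 0.04 1.72 0.15]
d [ 6.97 -1.4  -0.46] r [-0.34 -0.44 20.15] [0.5446 0.1914 0.2417] [ 3.132 -0.042  1.644] [-0.7  0.4  0.4] 0.0939 9.675 [0.22 0.13 1.28 0.04 1.72 0.15]
```

View pics/t4.png

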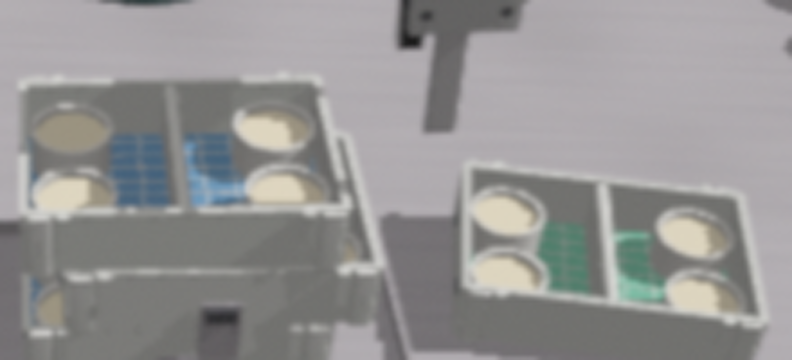

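View pics/t5.png

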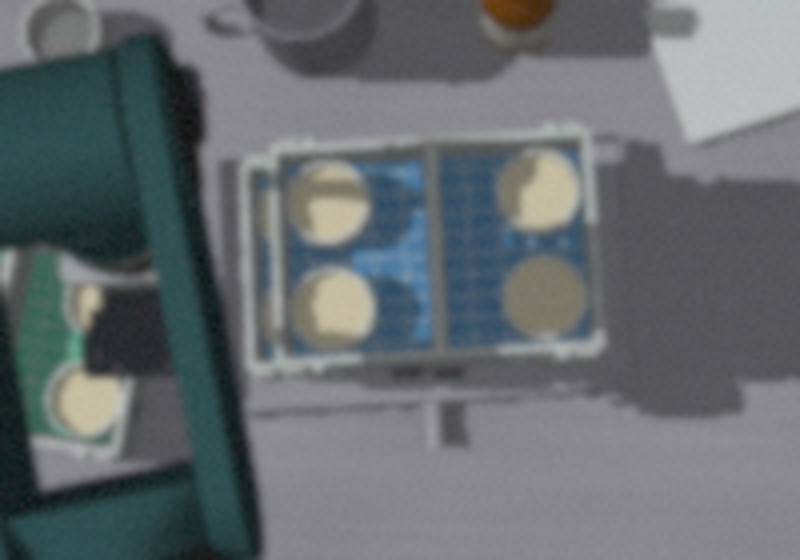

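```bash
python3 - <<'E'
from h import *
b=cams.snapshot('top');a=cams.snapshot('scene')
sA=np.array([[742,190],[766,322],[464,289],[466,165]])/3.6+[290,130]
print(fit(a,sA,.062,[.5,.36,0]))
tA=np.array([[321,80],[347,208],[24,214],[22,82]])/3.6+[290,130]
print(fit(a,tA,.186,[.55,.03,0]))
tB=np.array([[283,358],[274,145],[586,128],[601,346]])/4+[200,150]
print(fit(b,tB,.186,[.55,.03,0]))
# bar
for im,q,z in((a,[[602,184],[612,300]],.056),):
  print([atz(im,np.array(x)/3.6+[290,130],z).round(4) for x in q])
print([atz(b,np.array(x)/3.6+[150,160],.056).round(4) for x in ([191,180],[161,347])])
E
python3 -m inch '[{"grip":0.45,"dx":0.8,"dy":0,"dz":-0.4,"rx":0,"ry":-0.3,"rz":-1},{"grip":0.45,"dx":0.8,"dy":0,"dz":-0.4,"rx":0.2,"ry":0,"rz":-1},{"grip":0.45,"dx":0.8,"dy":0,"dz":0,"rx":0,"ry":0,"rz":-1},{"grip":0.45,"dx":0.8,"dy":0.2,"dz":0,"rx":0,"ry":0,"rz":-1},{"grip":0.45,"dx":0.8,"dy":0.2,"dz":0,"rx":0,"ry":0,"rz":-1},{"grip":0.45,"dx":0.8,"dy":0.3,"dz":0,"rx":0,"ry":0,"rz":-1},{"grip":0.45,"dx":0.6,"dy":0.3,"dz":0,"rx":0,"ry":0,"rz":-1},{"grip":0.45,"dx":0.4,"dy":0.3,"dz":0,"rx":0,"ry":0,"rz":-1},{"grip":0.45,"dx":0.4,"dy":0.3,"dz":0,"rx":0,"ry":0,"rz":-1},{"grip":0.45,"dx":0.2,"dy":0.2,"dz":0,"rx":0,"ry":0,"rz":-1},{"grip":0.45,"dx":0,"dy":0,"dz":0,"rx":0,"ry":0,"rz":-1},{"grip":0.45,"dx":0,"dy":0,"dz":0,"rx":0,"ry":0,"rz":-1}]'
```

```text
(array([ 0.495757  ,  0.36501684, -0.11929711]), array([-0.1,  0.8,  1. ,  0.2,  0.1, -0.5, -1. , -0.7]))
(array([0.55363132, 0.02917605, 0.07291049]), array([ 0.1, -0.8,  1.5,  0.7, -1.1,  0.1, -0.5, -0.6]))
(array([0.55697198, 0.026574  , 0.06990792]), array([-1.5,  1. , -0.9, -0.6,  1.4, -0.5,  1. , -0.1]))
[array([0.4221, 0.3761, 0.056 ]), array([0.5587, 0.3572, 0.056 ])]
[array([0.5702, 0.3559, 0.056 ]), array([0.4298, 0.3714, 0.056 ])]
time: 11.28
tool_pos: [0.5135, 0.3615, 0.2408]
ee_rot: [-3.119, -0.036, 2.722]
wrist_force: [0.1, 0.0, 0.6]
width: 0.042
```

```bash
python3 - <<'E'
from h import *
need([.497,.363,.2],3.025)
E
```

```text
d [ 0.57 -0.18  1.66] r [-0.2  -0.44 -3.47] [0.5135 0.3615 0.2408] [-3.119 -0.036  2.722] [0.1 0.  0.6] 0.042 11.275 [ 0.51  0.29  1.09  0.02  1.8  -0.63]
```

```bash
python3 -m inch '[{"grip":0.45,"dx":0.3,"dy":-0.1,"dz":0.5,"rx":-0.2,"ry":-0.4,"rz":-1},{"grip":0.45,"dx":0.2,"dy":0,"dz":0.5,"rx":0,"ry":0,"rz":-1},{"grip":0.45,"dx":0.1,"dy":0,"dz":0.4,"rx":0,"ry":0,"rz":-1},{"grip":0.45,"dx":0,"dy":0,"dz":0,"rx":0,"ry":0,"rz":-0.5},{"grip":0.45,"dx":0,"dy":0,"dz":0,"rx":0,"ry":0,"rz":0}]'
python3 - <<'E'
from h import *
need([.497,.363,.2],3.025)
w=cams.snapshot('wrist');save(w,'w1.png')
need([.497,.363,.2],3.025)
for q in('spare_tray_bar','spare_tray_mid'):
  for r in spotter.place_of(w,q)[:2]:print(q,r, atz(w,r['pixel'],.045 if 'bar' in q else .031))
E
```

```text
time: 11.9
tool_pos: [0.495, 0.3622, 0.1959]
ee_rot: [-3.129, -0.012, 3.038]
wrist_force: [1.4, -0.0, 1.2]
width: 0.0424
d [-0.08  0.04 -0.16] r [-0.14 -0.14  0.14] [0.495  0.3622 0.1959] [-3.129 -0.012  3.038] [ 1.4 -0.   1.2] 0.0424 11.9 [ 0.54  0.25  1.23 -0.    1.68 -0.93]
d [-0.08  0.04 -0.17] r [-0.15 -0.14  0.14] [0.4949 0.3621 0.1957] [-3.129 -0.013  3.037] [-0.5  0.4 -1. ] 0.0426 11.95 [ 0.54  0.25  1.23 -0.    1.68 -0.93]
spare_tray_bar {'pixel': [326.1, 195.6], 'score': 0.94} [0.50052049 0.36556908 0.045     ]
spare_tray_mid {'pixel': [324.3, 188.5], 'score': 0.8} [0.49500948 0.36396232 0.031     ]
spare_tray_mid {'pixel': [319.5, 339.1], 'score': 0.23} [0.7105211  0.33484611 0.031     ]
```

View pics/w1.png

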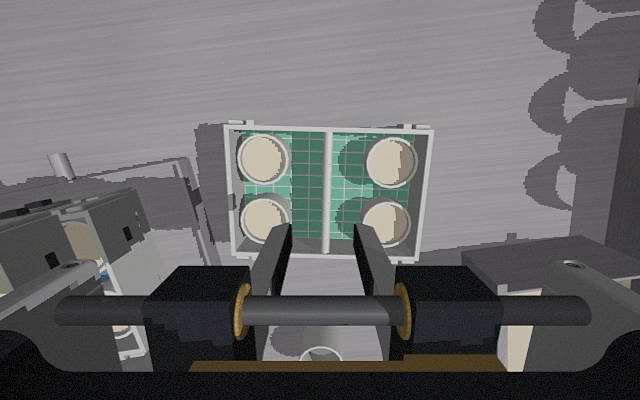

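```bash
python3 -m inch '[{"grip":0.45,"dx":-0.1,"dy":0.1,"dz":1,"rx":-0.1,"ry":-0.15,"rz":0.1},{"grip":0.45,"dx":0,"dy":0,"dz":1,"rx":0,"ry":0,"rz":0},{"grip":0.45,"dx":0,"dy":0,"dz":1,"rx":0,"ry":0,"rz":0},{"grip":0.45,"dx":0,"dy":0,"dz":0.8,"rx":0,"ry":0,"rz":0},{"grip":0.45,"dx":0,"dy":0,"dz":0.4,"rx":0,"ry":0,"rz":0},{"grip":0.45,"dx":0,"dy":0,"dz":0,"rx":0,"ry":0,"rz":0}]'
python3 - <<'E'
from h import *
need([.498,.364,.042],3.025)
E
```

```text
time: 12.8
tool_pos: [0.5, 0.3648, 0.0908]
ee_rot: [3.141, 0.007, 3.025]
wrist_force: [0.2, -0.2, 0.7]
width: 0.0425
d [ 0.09 -0.04  1.95] r [0.   0.08 0.  ] [0.5    0.3648 0.0908] [3.141 0.007 3.025] [ 0.2 -0.2  0.7] 0.0425 12.8 [ 0.54  0.29  1.39 -0.    1.45 -0.91]
```

```bash
python3 -m inch '[{"grip":0.45,"dx":0.1,"dy":0,"dz":0.8,"rx":0,"ry":0.1,"rz":0},{"grip":0.45,"dx":0,"dy":0,"dz":0.8,"rx":0,"ry":0,"rz":0},{"grip":0.45,"dx":0,"dy":0,"dz":0.3,"rx":0,"ry":0,"rz":0},{"grip":0.45,"dx":0,"dy":0,"dz":0,"rx":0,"ry":0,"rz":0}]'
python3 - <<'E'
from h import *
need([.498,.364,.042],3.025)
E
```

```text
time: 13.3
tool_pos: [0.4986, 0.3659, 0.0427]
ee_rot: [3.139, 0.0, 3.025]
wrist_force: [0.3, -0.4, 0.5]
width: 0.0423
d [ 0.02 -0.08  0.03] r [ 0.03  0.   -0.  ] [0.4986 0.3659 0.0427] [3.139 0.    3.025] [ 0.3 -0.4  0.5] 0.0423 13.3 [ 0.54  0.33  1.44  0.    1.37 -0.91]
```

```bash
python3 -m inch '[{"grip":0,"dx":0,"dy":0,"dz":0,"rx":0,"ry":0,"rz":0},{"grip":0,"dx":0,"dy":0,"dz":0,"rx":0,"ry":0,"rz":0},{"grip":0,"dx":0,"dy":0,"dz":0,"rx":0,"ry":0,"rz":0},{"grip":0,"dx":0,"dy":0,"dz":0,"rx":0,"ry":0,"rz":0}]'
python3 -m inch '[{"grip":0,"dx":0,"dy":0,"dz":-0.2,"rx":0,"ry":0,"rz":0},{"grip":0,"dx":0,"dy":0,"dz":-0.4,"rx":0,"ry":0,"rz":0},{"grip":0,"dx":0,"dy":0,"dz":0,"rx":0,"ry":0,"rz":0}]'
```

```text
time: 13.8
tool_pos: [0.4997, 0.3661, 0.0448]
ee_rot: [3.138, 0.003, 3.025]
wrist_force: [-0.9, -1.3, -0.2]
width: 0.0099
time: 14.18
tool_pos: [0.4977, 0.3653, 0.0575]
ee_rot: [3.141, -0.002, 3.025]
wrist_force: [0.4, 0.1, -5.3]
width: 0.0096
```

```bash
python3 -m inch '[{"grip":0,"dx":0,"dy":0,"dz":-0.6,"rx":0,"ry":0,"rz":0},{"grip":0,"dx":0,"dy":0,"dz":-0.9,"rx":0,"ry":0,"rz":0},{"grip":0,"dx":0,"dy":0,"dz":-0.9,"rx":0,"ry":0,"rz":0},{"grip":0,"dx":0,"dy":0,"dz":-0.9,"rx":0,"ry":0,"rz":0},{"grip":0,"dx":0,"dy":0,"dz":-0.9,"rx":0,"ry":0,"rz":0},{"grip":0,"dx":0,"dy":0,"dz":-0.9,"rx":0,"ry":0,"rz":0},{"grip":0,"dx":0,"dy":0,"dz":-0.9,"rx":0,"ry":0,"rz":0},{"grip":0,"dx":0,"dy":0,"dz":-0.9,"rx":0,"ry":0,"rz":0},{"grip":0,"dx":0,"dy":0,"dz":-0.9,"rx":0,"ry":0,"rz":0},{"grip":0,"dx":0,"dy":0,"dz":-0.9,"rx":0,"ry":0,"rz":0},{"grip":0,"dx":0,"dy":0,"dz":-0.3,"rx":0,"ry":0,"rz":0},{"grip":0,"dx":0,"dy":0,"dz":0,"rx":0,"ry":0,"rz":0}]'
python3 - <<'E'
from h import *
a=cams.snapshot('scene');save(a,'l1.png')
need([.555,.04,.29],3.213)
E
```

```text
time: 15.68
tool_pos: [0.4969, 0.3649, 0.2977]
ee_rot: [3.137, 0.001, 3.026]
wrist_force: [0.4, -0.0, -5.9]
width: 0.0102
d [ -3.82 -12.64   0.24] r [ 0.05  0.01 -2.15] [0.4968 0.3648 0.2973] [3.137 0.    3.026] [ 0.3  0.4 -5.6] 0.0098 15.725 [ 0.54  0.24  1.05  0.    1.85 -0.91]
```

View pics/l1.png

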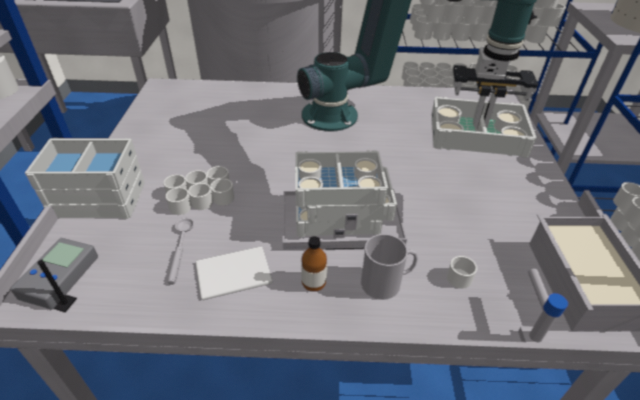

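```bash
python3 -m inch '[{"grip":0,"dx":0,"dy":-0.3,"dz":0,"rx":0,"ry":0,"rz":-0.7},{"grip":0,"dx":-0.1,"dy":-0.6,"dz":0,"rx":0,"ry":0,"rz":-0.7},{"grip":0,"dx":-0.1,"dy":-0.9,"dz":0,"rx":0,"ry":0,"rz":-0.7},{"grip":0,"dx":-0.15,"dy":-1,"dz":0,"rx":0,"ry":0,"rz":0},{"grip":0,"dx":-0.15,"dy":-1,"dz":0,"rx":0,"ry":0,"rz":0},{"grip":0,"dx":-0.15,"dy":-1,"dz":0,"rx":0,"ry":0,"rz":0},{"grip":0,"dx":-0.15,"dy":-1,"dz":0,"rx":0,"ry":0,"rz":0},{"grip":0,"dx":-0.1,"dy":-1,"dz":0,"rx":0,"ry":0,"rz":0},{"grip":0,"dx":-0.1,"dy":-1,"dz":0,"rx":0,"ry":0,"rz":0},{"grip":0,"dx":-0.1,"dy":-1,"dz":0,"rx":0,"ry":0,"rz":0},{"grip":0,"dx":-0.1,"dy":-0.8,"dz":0,"rx":0,"ry":0,"rz":0},{"grip":0,"dx":0,"dy":-0.3,"dz":0,"rx":0,"ry":0,"rz":0}]'
python3 - <<'E'
from h import *
need([.554,.04,.29],3.213)
E
```

```text
time: 17.23
tool_pos: [0.5354, 0.1113, 0.2772]
ee_rot: [-3.139, -0.03, -3.066]
wrist_force: [0.1, 1.0, -5.9]
width: 0.0096
d [-0.51 -2.9  -0.52] r [-0.04 -0.34  0.05] [0.5354 0.1113 0.2772] [-3.139 -0.03  -3.066] [ 0.1  1.  -5.9] 0.0096 17.225 [ 0.1   0.1   1.24 -0.    1.83 -1.54]
```

```bash
python3 -m inch '[{"grip":0,"dx":-0.1,"dy":-0.7,"dz":-0.2,"rx":0,"ry":-0.2,"rz":0},{"grip":0,"dx":-0.2,"dy":-0.8,"dz":-0.2,"rx":0,"ry":-0.15,"rz":0},{"grip":0,"dx":-0.2,"dy":-0.8,"dz":-0.1,"rx":0,"ry":0,"rz":0},{"grip":0,"dx":0,"dy":-0.5,"dz":0,"rx":0,"ry":0,"rz":0},{"grip":0,"dx":0,"dy":0,"dz":0,"rx":0,"ry":0,"rz":0},{"grip":0,"dx":0,"dy":0,"dz":0,"rx":0,"ry":0,"rz":0}]'
python3 - <<'E'
from h import *
need([.554,.04,.29],3.213)
a=cams.snapshot('scene');b=cams.snapshot('top');w=cams.snapshot('wrist');save(w,'w2.png')
cv2.imwrite('pics/m1.png',cv2.resize(a['frame'][90:240,270:430,::-1],None,fx=4,fy=4,interpolation=cv2.INTER_CUBIC))
cv2.imwrite('pics/m2.png',cv2.resize(b['frame'][150:290,200:400,::-1],None,fx=4,fy=4,interpolation=cv2.INTER_CUBIC))
need([.554,.04,.29],3.213)
E
```

```text
time: 17.98
tool_pos: [0.5528, 0.0405, 0.2894]
ee_rot: [-3.14, 0.001, -3.063]
wrist_force: [-0.1, 0.2, -6.3]
width: 0.0096
d [-0.05 -0.02 -0.02] r [-0.02  0.01  0.08] [0.5528 0.0405 0.2894] [-3.140e+00  1.000e-03 -3.063e+00] [-0.1  0.2 -6.3] 0.0096 17.975 [-0.03  0.09  1.23 -0.    1.82 -1.68]
d [-0.04 -0.03 -0.02] r [-0.03  0.01  0.09] [0.5529 0.0407 0.2894] [-3.139e+00  1.000e-03 -3.063e+00] [ 0.5  0.9 -4.7] 0.0099 18.125 [-0.03  0.09  1.23 -0.    1.82 -1.68]
```

View pics/m1.png

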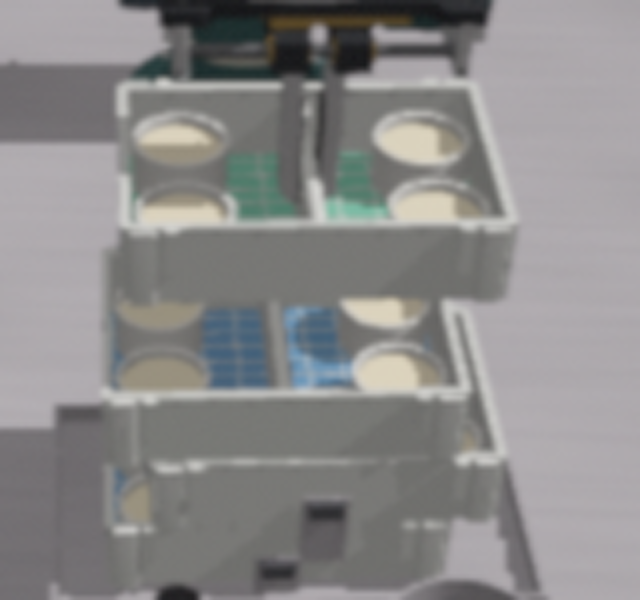

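View pics/m2.png

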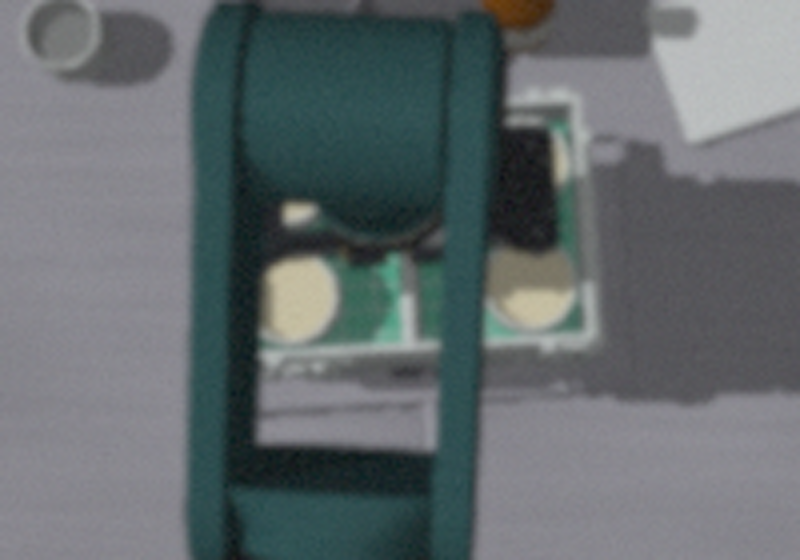

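View pics/w2.png

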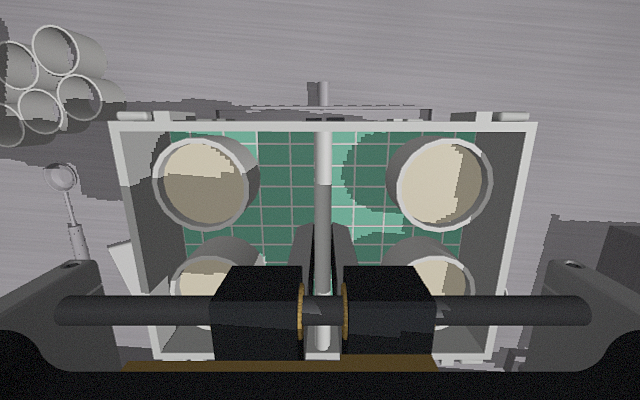

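```bash
python3 - <<'E'
from h import *
a=cams.snapshot('scene');b=cams.snapshot('top')
z=.2894-.0448+.062
s=np.array([[475,84],[518,221],[122,225],[120,87]])/4+[270,90]
print(fit(a,s,z,[.55,.04,.07]))
t=np.array([[466,300],[468,394],[106,397],[106,250]])
# top cam -y side corners
for q,l in(([598,346],(-.075,-.11)),([580,93],(.075,-.11))):
    P=atz(b,np.array(q)/4+[200,150],z)
    c,sn=np.cos(.0715),np.sin(.0715);print(P, P[:2]-np.array([c*l[0]-sn*l[1],sn*l[0]+c*l[1]]))
E
```

```text
(array([0.54901944, 0.04111853, 0.07742204]), array([ 0.3, -0.6,  0.3,  0.4, -0.1,  0.5, -0.4, -0.7]))
[ 0.48125276 -0.07687183  0.3066    ] [0.54820283 0.03820505]
[ 0.63474201 -0.06453822  0.3066    ] [0.55207534 0.0398228 ]
```

```bash
python3 -m inch '[{"grip":0,"dx":-0.2,"dy":0,"dz":0.4,"rx":0,"ry":0,"rz":0.1},{"grip":0,"dx":0,"dy":0,"dz":0.6,"rx":0,"ry":0,"rz":0},{"grip":0,"dx":0,"dy":0,"dz":0.6,"rx":0,"ry":0,"rz":0},{"grip":0,"dx":0,"dy":0,"dz":0.3,"rx":0,"ry":0,"rz":0},{"grip":0,"dx":0,"dy":0,"dz":0,"rx":0,"ry":0,"rz":0},{"grip":0,"dx":0,"dy":0,"dz":0,"rx":0,"ry":0,"rz":0}]'
python3 - <<'E'
from h import *
need([.5574,.04,.2208],3.213)
a=cams.snapshot('scene');w=cams.snapshot('wrist');save(w,'w3.png')
cv2.imwrite('pics/n1.png',cv2.resize(a['frame'][90:240,270:430,::-1],None,fx=4,fy=4,interpolation=cv2.INTER_CUBIC))
E
```

```text
time: 18.98
tool_pos: [0.5575, 0.0415, 0.2365]
ee_rot: [-3.14, -0.003, -3.071]
wrist_force: [0.1, -0.7, -5.4]
width: 0.0097
d [ 0.01 -0.06  0.63] r [-0.02 -0.03 -0.01] [0.5575 0.0415 0.2365] [-3.140e+00 -3.000e-03 -3.071e+00] [ 0.1 -0.7 -5.4] 0.0097 18.975 [-0.03  0.11  1.32 -0.    1.72 -1.67]
```

View pics/n1.png

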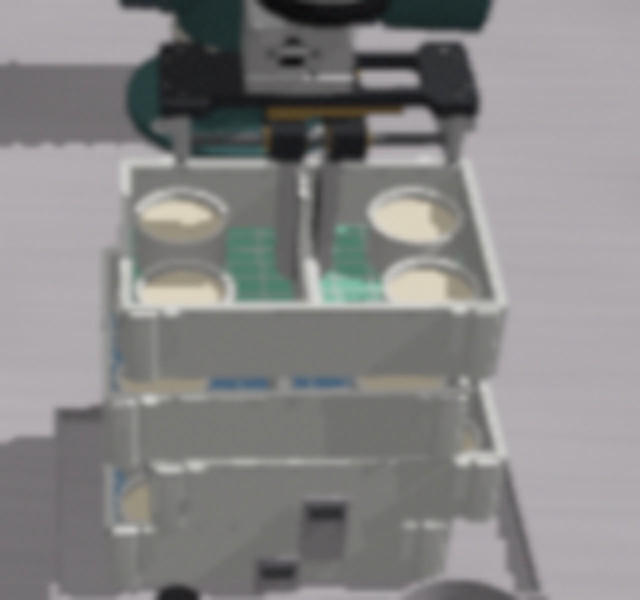

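```bash
python3 - <<'E'
from h import *
a=cams.snapshot('scene')
z=.2365-.0448+.062
s=np.array([[463,164],[505,303],[121,308],[123,163]])/4+[270,90]
print(fit(a,s,z,[.55,.04,.07]))
E
```

```text
(array([0.5544513 , 0.04071109, 0.07138243]), array([ 1. , -1. ,  0.2,  0.6, -0.2,  0.2, -1. , -0.3]))
```

Scene-camera comparison is aligned (spare x .5545 vs top .5536 in the same camera, 11 mm step in y). Lower gently.

```bash
python3 -m inch '[{"grip":0,"dx":0,"dy":0,"dz":0.2,"rx":0,"ry":0,"rz":0},{"grip":0,"dx":0,"dy":0,"dz":0.15,"rx":0,"ry":0,"rz":0},{"grip":0,"dx":0,"dy":0,"dz":0.1,"rx":0,"ry":0,"rz":0}]';python3 -m inch '[{"grip":0,"dx":0,"dy":0,"dz":0.1,"rx":0,"ry":0,"rz":0}]'
python3 -m inch '[{"grip":0,"dx":0,"dy":0,"dz":0.08,"rx":0,"ry":0,"rz":0}]'
```

```text
time: 19.5
tool_pos: [0.5581, 0.0414, 0.2261]
ee_rot: [-3.139, 0.0, -3.071]
wrist_force: [0.3, -0.2, -5.3]
width: 0.0098
time: 19.62
tool_pos: [0.5581, 0.0414, 0.2233]
ee_rot: [-3.139, 0.0, -3.071]
wrist_force: [-0.3, -1.0, -5.7]
width: 0.0097
time: 19.75
tool_pos: [0.558, 0.0414, 0.221]
ee_rot: [-3.139, -0.0, -3.071]
wrist_force: [-0.3, -0.0, -4.5]
width: 0.0101
```

```bash
python3 -m inch '[{"grip":0,"dx":0,"dy":0,"dz":0.06,"rx":0,"ry":0,"rz":0}]';python3 -m inch '[{"grip":0,"dx":0,"dy":0,"dz":0.06,"rx":0,"ry":0,"rz":0}]'
```

```text
time: 19.88
tool_pos: [0.5581, 0.0414, 0.2208]
ee_rot: [-3.139, 0.001, -3.071]
wrist_force: [-3.7, -0.4, 2.2]
width: 0.0099
time: 20.0
tool_pos: [0.5581, 0.0413, 0.2208]
ee_rot: [-3.139, 0.003, -3.071]
wrist_force: [-3.8, -0.4, 1.8]
width: 0.0098
```

```bash
python3 -m inch '[{"grip":0.3,"dx":0,"dy":0,"dz":0,"rx":0,"ry":0,"rz":0},{"grip":0.3,"dx":0,"dy":0,"dz":0,"rx":0,"ry":0,"rz":0},{"grip":0.3,"dx":0,"dy":0,"dz":0,"rx":0,"ry":0,"rz":0}]'
python3 - <<'E'
from h import *
need([.5574,.04,.2208],3.213)
a=cams.snapshot('scene')
cv2.imwrite('pics/n2.png',cv2.resize(a['frame'][90:240,270:430,::-1],None,fx=4,fy=4,interpolation=cv2.INTER_CUBIC))
E
```

```text
time: 20.38
tool_pos: [0.56, 0.0414, 0.2233]
ee_rot: [-3.138, 0.01, -3.071]
wrist_force: [-0.0, -0.1, 0.2]
width: 0.0282
d [ 0.11 -0.05  0.1 ] r [-0.04  0.11 -0.01] [0.56   0.0414 0.2233] [-3.138  0.01  -3.071] [-0.  -0.1  0.2] 0.0282 20.375 [-0.03  0.11  1.34 -0.    1.68 -1.67]
```

View pics/n2.png

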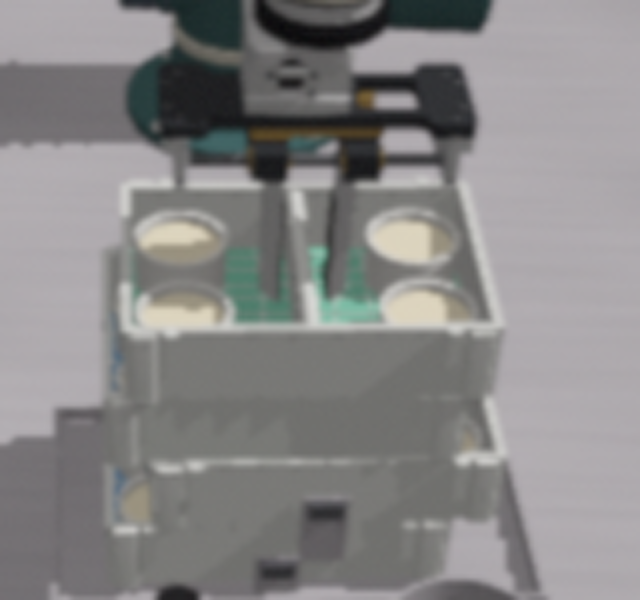

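```bash
python3 -m inch '[{"grip":0.3,"dx":0.1,"dy":0.2,"dz":0.05,"rx":0,"ry":0.1,"rz":0},{"grip":0.3,"dx":0,"dy":0.1,"dz":0,"rx":0,"ry":0,"rz":0},{"grip":0.3,"dx":0,"dy":0.1,"dz":0,"rx":0,"ry":0,"rz":0}]'; python3 -m inch '[{"grip":0.3,"dx":0,"dy":0.1,"dz":0,"rx":0,"ry":0,"rz":0}]';python3 -m inch '[{"grip":0.3,"dx":0,"dy":0.1,"dz":0,"rx":0,"ry":0,"rz":0}]';python3 -m inch '[{"grip":0.3,"dx":0,"dy":0.1,"dz":0,"rx":0,"ry":0,"rz":0}]'
```

```text
time: 20.8
tool_pos: [0.5568, 0.051, 0.2219]
ee_rot: [-3.137, 0.0, -3.072]
wrist_force: [0.6, -3.0, 0.9]
width: 0.0286
time: 20.92
tool_pos: [0.5566, 0.0528, 0.2219]
ee_rot: [-3.135, 0.0, -3.072]
wrist_force: [0.1, -2.3, -0.2]
width: 0.0282
time: 21.05
tool_pos: [0.5565, 0.0549, 0.2219]
ee_rot: [-3.134, 0.0, -3.073]
wrist_force: [-0.7, -2.5, 0.8]
width: 0.0283
time: 21.18
tool_pos: [0.5563, 0.0572, 0.2218]
ee_rot: [-3.133, 0.0, -3.073]
wrist_force: [-0.0, -3.7, 0.6]
width: 0.0282
```

```bash
python3 -m inch '[{"grip":0.3,"dx":0,"dy":0.08,"dz":0,"rx":0,"ry":0,"rz":0}]';python3 -m inch '[{"grip":0.3,"dx":0,"dy":0.06,"dz":0,"rx":0,"ry":0,"rz":0}]';python3 -m inch '[{"grip":0.3,"dx":0,"dy":0.06,"dz":0,"rx":0,"ry":0,"rz":0}]';python3 -m inch '[{"grip":0.3,"dx":0,"dy":0.05,"dz":0,"rx":0,"ry":0,"rz":0}]'
```

```text
time: 21.3
tool_pos: [0.5562, 0.0592, 0.2218]
ee_rot: [-3.133, 0.0, -3.074]
wrist_force: [-0.2, -2.4, 0.1]
width: 0.0281
time: 21.42
tool_pos: [0.5561, 0.0607, 0.2218]
ee_rot: [-3.133, 0.0, -3.074]
wrist_force: [0.1, -2.8, -0.3]
width: 0.0286
time: 21.55
tool_pos: [0.556, 0.0623, 0.2218]
ee_rot: [-3.133, 0.0, -3.074]
wrist_force: [-0.7, -3.3, 1.0]
width: 0.0281
time: 21.68
tool_pos: [0.5559, 0.0636, 0.2218]
ee_rot: [-3.133, 0.0, -3.074]
wrist_force: [0.8, -4.0, 0.7]
width: 0.0283
```

```bash
python3 - <<'E'
from h import *
a=cams.snapshot('scene')
cv2.imwrite('pics/n3.png',cv2.resize(a['frame'][90:240,270:430,::-1],None,fx=4,fy=4,interpolation=cv2.INTER_CUBIC))
E
```

```text
(no output)
```

View pics/n3.png

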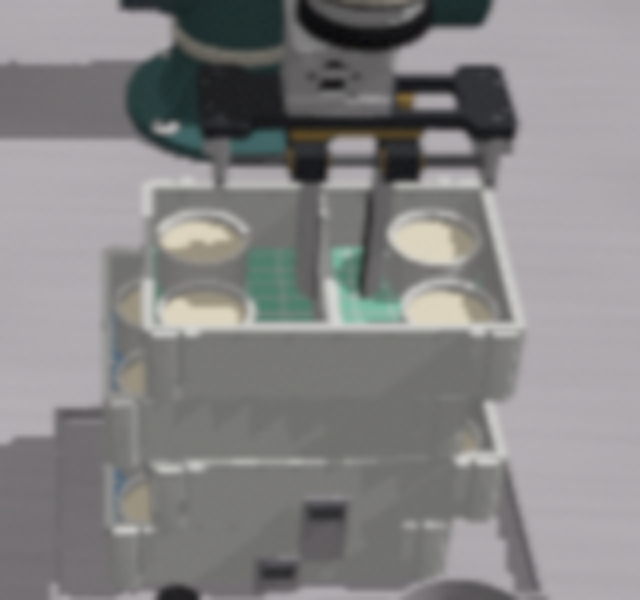

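```bash
for i in 1; do :; done; python3 -m inch '[{"grip":0.3,"dx":0,"dy":0.04,"dz":0,"rx":0,"ry":0,"rz":0}]';python3 -m inch '[{"grip":0.3,"dx":0,"dy":0.04,"dz":0,"rx":0,"ry":0,"rz":0}]'
```

```text
time: 21.85
tool_pos: [0.5559, 0.0644, 0.2218]
ee_rot: [-3.132, 0.001, -3.074]
wrist_force: [0.9, -4.9, -0.9]
width: 0.0279
time: 21.98
tool_pos: [0.5562, 0.0647, 0.2218]
ee_rot: [-3.13, 0.001, -3.074]
wrist_force: [2.1, -5.6, -0.5]
width: 0.0285
```

```bash
python3 -m inch '[{"grip":0.3,"dx":0,"dy":0.03,"dz":0,"rx":0,"ry":0,"rz":0}]'; python3 - <<'E'
from h import *
a=cams.snapshot('scene')
cv2.imwrite('pics/n4.png',cv2.resize(a['frame'][90:240,270:430,::-1],None,fx=4,fy=4,interpolation=cv2.INTER_CUBIC))
need([.556,.0655,.2208],3.213)
E
```

```text
time: 22.1
tool_pos: [0.5564, 0.0648, 0.2218]
ee_rot: [-3.129, 0.002, -3.075]
wrist_force: [0.8, -4.1, -0.3]
width: 0.0284
d [0.01 0.03 0.04] r [-0.14  0.02 -0.06] [0.5564 0.0648 0.2218] [-3.129e+00  2.000e-03 -3.075e+00] [ 0.6 -4.8 -0.6] 0.0286 22.15 [ 0.02  0.11  1.34 -0.01  1.69 -1.62]
```

View pics/n4.png

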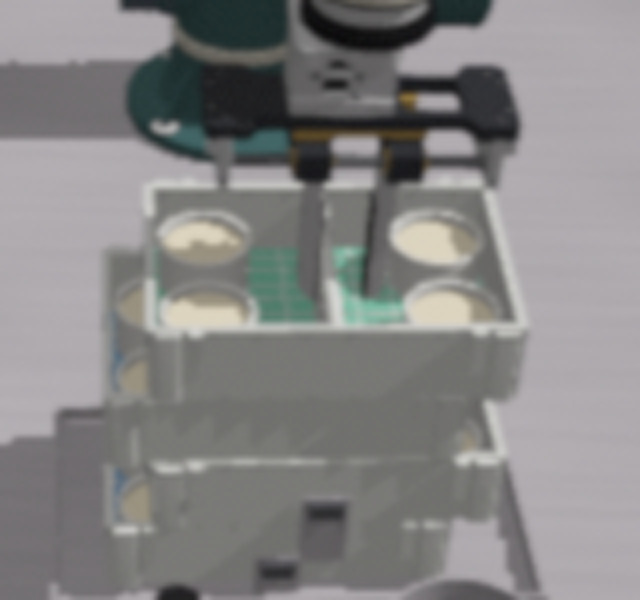

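```bash
python3 -m inch '[{"grip":0.3,"dx":0,"dy":-0.25,"dz":0,"rx":0,"ry":0,"rz":0},{"grip":0.3,"dx":0,"dy":-0.15,"dz":0,"rx":0,"ry":0,"rz":0},{"grip":0.3,"dx":0,"dy":0,"dz":-0.4,"rx":-0.1,"ry":0,"rz":0},{"grip":0.3,"dx":0,"dy":0,"dz":-0.8,"rx":0,"ry":0,"rz":0},{"grip":0.3,"dx":0,"dy":0,"dz":-0.9,"rx":0,"ry":0,"rz":0},{"grip":0.3,"dx":0,"dy":0,"dz":-0.9,"rx":0,"ry":0,"rz":0},{"grip":0.3,"dx":0,"dy":0,"dz":-0.9,"rx":0,"ry":0,"rz":0},{"grip":0.3,"dx":0.8,"dy":0,"dz":0,"rx":0,"ry":0,"rz":0},{"grip":0.3,"dx":0.9,"dy":0,"dz":0,"rx":0,"ry":0,"rz":0},{"grip":0.3,"dx":0.9,"dy":0,"dz":0,"rx":0,"ry":0,"rz":0},{"grip":0.3,"dx":0.9,"dy":0,"dz":0,"rx":0,"ry":0,"rz":0},{"grip":0.3,"dx":0.9,"dy":0,"dz":0,"rx":0,"ry":0,"rz":0}]'
python3 -m inch '[{"grip":0.3,"dx":0.9,"dy":0,"dz":0,"rx":0,"ry":0,"rz":0},{"grip":0.3,"dx":0.9,"dy":0,"dz":0,"rx":0,"ry":0,"rz":0},{"grip":0.3,"dx":0.9,"dy":0,"dz":0,"rx":0,"ry":0,"rz":0},{"grip":0.3,"dx":0.6,"dy":0,"dz":0,"rx":0,"ry":0,"rz":0},{"grip":0.3,"dx":0,"dy":0,"dz":0,"rx":0,"ry":0,"rz":0}]'
python3 - <<'E'
from h import *
a=cams.snapshot('scene');b=cams.snapshot('top')
cv2.imwrite('pics/f1.png',cv2.resize(a['frame'][100:250,260:430,::-1],None,fx=4.5,fy=4,interpolation=cv2.INTER_CUBIC))
cv2.imwrite('pics/f2.png',cv2.resize(b['frame'][150:290,200:400,::-1],None,fx=4,fy=4,interpolation=cv2.INTER_CUBIC))
E
```

```text
time: 23.65
tool_pos: [0.4449, 0.0521, 0.3291]
ee_rot: [3.129, 0.009, -3.068]
wrist_force: [-0.3, -0.4, -0.1]
width: 0.0282
time: 24.28
tool_pos: [0.359, 0.0475, 0.3333]
ee_rot: [3.126, 0.018, -3.065]
wrist_force: [1.0, -1.1, -0.3]
width: 0.028
```

View pics/f1.png

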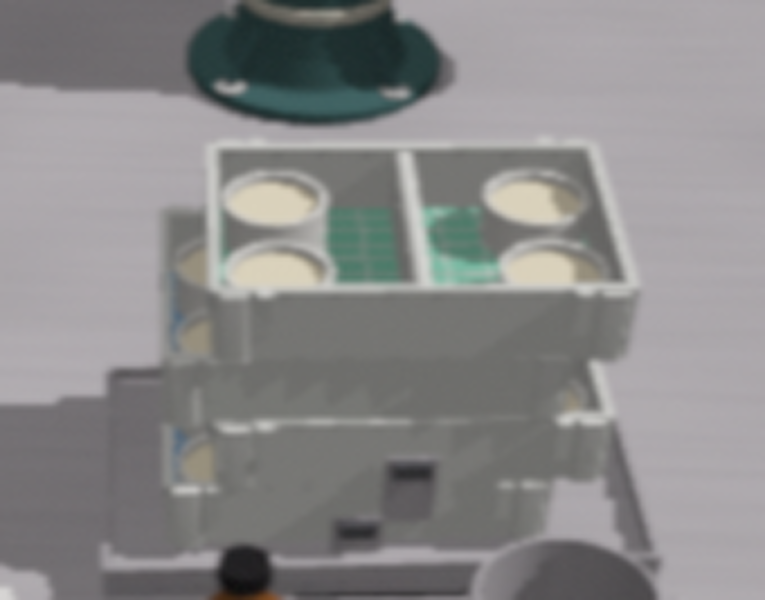

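View pics/f2.png

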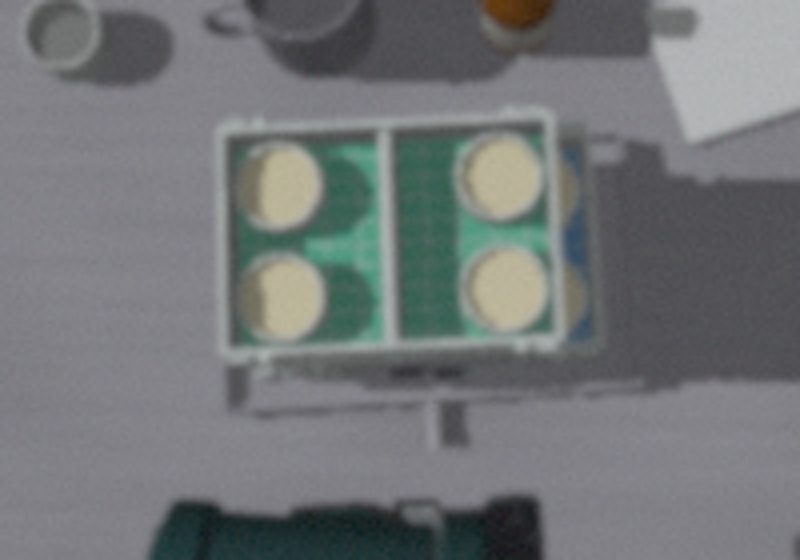

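```bash
python3 - <<'E'
from h import *
a=cams.snapshot('scene');b=cams.snapshot('top')
s=np.array([[594,145],[637,289],[212,291],[211,147]])/[4.5,4]+[260,100]
print(fit(a,s,.238,[.55,.05,.07]))
t=np.array([[226,357],[219,128],[551,112],[564,346]])/4+[200,150]
print(fit(b,t,.238,[.55,.05,.07]))
# crops before/after of top tray's -y edge: scene patch
for q in('top_tray_end_r','spare_tray_mid','second_tray','bottom_tray','top_tray_mid'):
  for im,n in((a,'s'),(b,'t')):
    for r in spotter.place_of(im,q)[:2]:print(q,n,np.round(r['pixel'],1),round(r['score'],2),atz(im,r['pixel'],{'top_tray_end_r':.16,'spare_tray_mid':.207,'second_tray':.072,'bottom_tray':.02,'top_tray_mid':.155}[q]).round(4))
E
```

```text
(array([0.55580783, 0.05634079, 0.06416954]), array([ 0.5, -0.3,  0.7,  0.3, -0.4,  0.3, -0.8, -0.7]))
(array([0.55511683, 0.05397117, 0.06343521]), array([-1.1,  0.4, -0.3,  0. ,  0.9,  0.2,  0.6, -0.7]))
top_tray_end_r s [295.  177.5] 0.8 [ 0.5596 -0.0826  0.16  ]
top_tray_end_r t [349.5 210.1] 0.68 [ 0.5643 -0.0845  0.16  ]
spare_tray_mid s [353.  159.7] 0.57 [0.5392 0.0614 0.207 ]
spare_tray_mid t [299.6 208. ] 0.7 [0.561  0.0507 0.207 ]
second_tray s [347.8 203.6] 0.74 [0.5536 0.0564 0.072 ]
bottom_tray s [332.2 216.7] 0.91 [0.5521 0.0166 0.02  ]
```

```bash
python3 - <<'E'
from h import *
a=cams.snapshot('scene');save(a,'fin.png')
g1=cv2.cvtColor(cv2.imread('pics/l1.png'),cv2.COLOR_BGR2GRAY);g2=cv2.cvtColor(cv2.imread('pics/fin.png'),cv2.COLOR_BGR2GRAY)
# top tray -y/front corner region below spare: cols 290-306 rows 160-205
for (r0,r1,c0,c1) in((183,203,290,305),(160,205,290,304),(205,222,285,310)):
    t=cv2.resize(g1[r0:r1,c0:c1],None,fx=8,fy=8,interpolation=cv2.INTER_CUBIC);im=cv2.resize(g2[r0-5:r1+5,c0-5:c1+5],None,fx=8,fy=8,interpolation=cv2.INTER_CUBIC)
    m=cv2.matchTemplate(im,t,cv2.TM_CCOEFF_NORMED);_,v,_,l=cv2.minMaxLoc(m);print(v,(l[0]-40)/8,(l[1]-40)/8)
def crop(n): return cv2.resize(cv2.imread('pics/'+n)[150:230,275:400],None,fx=6,fy=3.7,interpolation=cv2.INTER_CUBIC)
cv2.imwrite('pics/cmp.png',np.vstack([crop('l1.png'),crop('fin.png')]))
E
```

```text
0.7767186760902405 -5.0 0.625
0.7333576083183289 -0.625 0.375
0.9969573020935059 0.0 0.0
```

View pics/cmp.png

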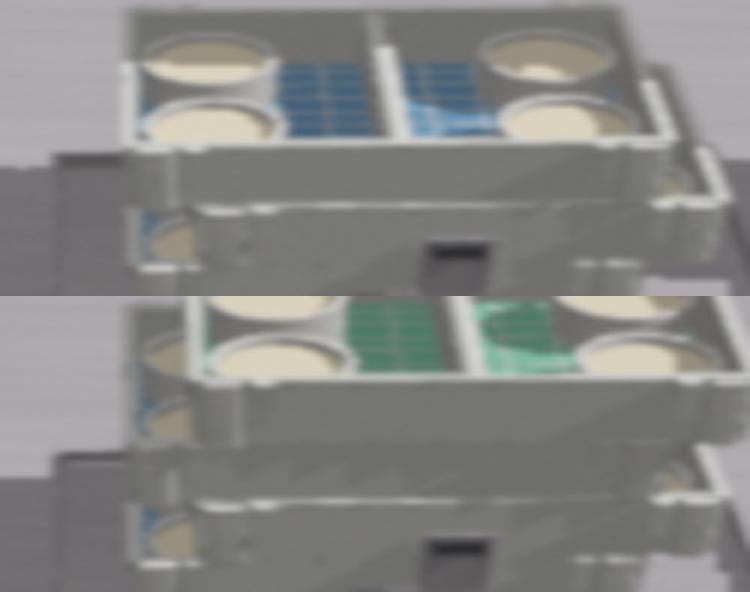

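View pics/fin.png

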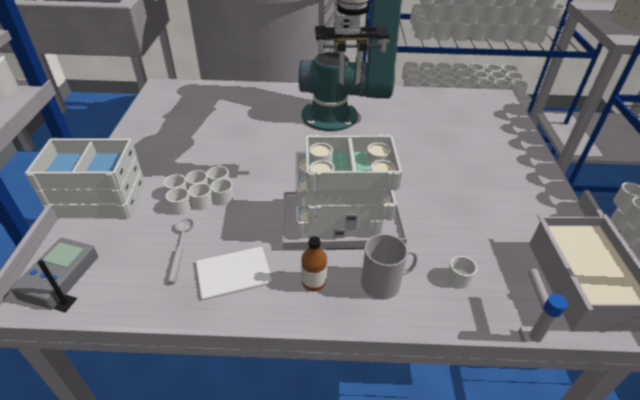

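```bash
python3 -c "
from bench import robot
print(robot.close_job())"
```

```text
the job is handed in; nothing more can be done
None
```

The job is done and handed in at about 24 s, with the steps alternating all the way up.

- **Top tray (blue mat):** The second tray is stepped to +y, so I pushed the top tray to -y with both fingers on its +y end. It stopped hard at 13 N and moved about 25.5 mm. It now sits straight above the bottom tray.
- **Spare tray (green mat):** I gripped it by the bar, carried it level and set it on the top tray about 12 mm to +y. I then released it and slid it to +y with one finger on the bar. It slid at 2.5–3 N and stalled at 4–5.6 N.

**Last checks**
- **Step:** I measured 27.1 mm in one camera and 27.4 mm in the other, against the nominal 28 mm. That is within the measuring error of about 1 mm.
- **Angle:** The spare tray reads about 0.4–0.5° turned from the top tray, within its play. I did not square it up with another push, because that could have dragged the top tray off its stop.
- **Top tray position:** Its visible edges are in the same place in the pictures before and after. An automatic image match on that area was inconclusive because the spare tray and its shadow changed it, so I judged this by eye.
- **Bystanders:** Everything else looks untouched in the final picture, and the arm is clear of the pile. I did not measure the bystanders individually.

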